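Refit the plunger of the hand press and lock it down

TASK

Put the washed H-shaped plunger back upright into the well of the hand press, then push it down against the springs and, while it is held down, slide the keeper fully closed over its end so that the plunger stays trapped below it. Let go at the end, and do not knock over or shift the jars and other things standing near.

Things in the scene. Friction and masses are not known exactly. Their poses are not given: they have to be found in the camera images.
- press: Hand press, a metal block fixed to the bench, 104 mm (its x) by 216 mm (its y), 90 mm high to its flat top. Origin on the bench under the centre of its well, z up. The keeper, a flat plate, slides to +y on the top face between two strips 9 mm high. Fixed; starts at various places and yaws.
- well_mouth (a point): Centre of the well's mouth, level with the top of the press, 90 mm above the bench; axes as the press. The well is an open rectangular pocket with upright walls, 57 mm (x) by 117 mm (y); a flat spring-borne plate fills it lower down.
- spring_plate (a joint): How far the flat plate in the well is pushed down against its springs, in m: 0 = up, its top 60 mm above the bench; 0.044 = hard stop. It carries the plunger without sinking. Pushing the plunger down takes about 1 N at first, about 10 N near the bottom; it springs back up when let go.
- keeper (a joint): Keeper's slide to the press's +y, in m: 0 = open (starts between 0 and 0.006), 0.038 = fully closed at its stop. Stays where left; takes about 2 N to move. Steel plate 6 mm thick (90 to 96 mm above the bench), 88 mm wide, with a window 64 mm wide (x), at 0 from y = -66 to +62 mm in the press frame: the plunger drops in through it.
- keeper_edge (a point): Middle of the window's -y edge, on the keeper's top; moves with the keeper. From here a solid band 40 mm broad reaches to -y. As the keeper closes, this band slides over the -y end of the pushed-down plunger (about 28 mm of it) and traps it.
- keeper_tab (a point): Middle of the thumb tab's end face, which looks to the press's -y, 104 mm above the bench; moves with the keeper. The tab is a steel upstand 8 mm wide (x), 12 mm long to +y, its top 114 mm above the bench, on an 8 mm wide tongue from the window's +y edge. Fingertips pressing on the plunger at the tab's -y side and moving to +y push tab and keeper.
- plunger_mid (a point): Centre (half-way up) of the plunger: loose white plastic block, H-shaped from above, 52 mm (its x) by 112 mm (its y) by 64 mm high, 0.2 to 0.4 kg, standing on the bench. Two bars 17 mm thick along y, joined by a web 20 mm long (y) in the middle; 18 mm gaps between them, open at both ends and through to below. Lowest 6 mm stepped in 2.5 mm. Goes in either way round, its y along the press's y.
- plunger_top (a point): Centre of the plunger's top, 32 mm above its centre. In the well on the spring plate, one gap straddling tab and tongue, it stands 124 mm above the bench, 28 mm above the keeper. Pushed below 90 mm (lowest 80) the keeper can slide over it; released then, it rises to the keeper's underside at 90 mm.
- amber_jar: Bystander: amber glass jar with black lid, 60 mm across, 95 mm tall, standing a few centimetres beside the press; leave it alone. Origin under its centre.
- clear_jar: Bystander: clear glass jar with white lid, 56 mm across, 100 mm tall, standing near the plunger's starting place; leave it alone. Origin under its centre.
- pestle: Bystander: white porcelain pestle standing on end, 38 mm across, 105 mm tall; leave it alone. Origin under its centre.
- squat_tin: Bystander: squat metal tin, 72 mm across, 50 mm tall; leave it alone. Origin under its centre.

How it is judged:
On the way, in this order (a step that is already met when the one before it is completed fails the run):
1. the plunger stands in the well on the spring plate, upright, keeper still open (x of plunger_mid in the frame of press between -0.008 and 0.008 m and y of plunger_mid in the frame of press between -0.008 and 0.008 m and angle between plunger_mid's own z axis and vertical below 0.12 rad and angle between the y axis of plunger_mid and the y axis of press, either way round below 0.12 rad and z of plunger_mid in the frame of press between 0.07 and 0.098 m and value of joint keeper below 0.02 m), for 0.1 s.
2. the plunger is pushed down until its top is below the keeper's underside (x of plunger_mid in the frame of press between -0.008 and 0.008 m and y of plunger_mid in the frame of press between -0.008 and 0.008 m and angle between plunger_mid's own z axis and vertical below 0.12 rad and angle between the y axis of plunger_mid and the y axis of press, either way round below 0.12 rad and z of plunger_mid in the frame of press between 0.045 and 0.058 m), for 0.1 s.
At the end, for the whole second after the job is handed in: Plunger in the well, upright, within 8 mm of its centre each way, under 0.12 rad askew, its centre 50 to 62 mm above the bench (trapped under the keeper); keeper closed more than 32 of its 38 mm; at rest and let go (x of plunger_mid in the frame of press between -0.008 and 0.008 m and y of plunger_mid in the frame of press between -0.008 and 0.008 m and angle between plunger_mid's own z axis and vertical below 0.12 rad and angle between the y axis of plunger_mid and the y axis of press, either way round below 0.12 rad and z of plunger_mid in the frame of press between 0.05 and 0.062 m and value of joint keeper above 0.032 m and linear speed of plunger below 0.02 m/s and contact force between the fingers and plunger below 0.1 N and contact force between the fingers and press below 0.1 N); the robot touches nothing.
It fails at once if a jar, the tin or the pestle is shifted more than 40 mm (distance of any of amber_jar, clear_jar, pestle, squat_tin from where it was at the start of the episode above 0.04 m).
It fails at once if a jar, the tin or the pestle is knocked over (angle between any of amber_jar, clear_jar, pestle, squat_tin's own z axis and vertical above 0.6 rad).
It also fails if it takes over 61 s, if anything falls off the work surface, if the arm or the gripper's body presses on something with over 40 N, if the wrist force passes 120 N, or if a joint passes its speed limit or range.

ROBOT

A 7-joint arm with a two-finger parallel gripper is mounted at the origin on the work surface. World frame = base frame: x ahead of the robot, y to its left, z up, the work surface at z = 0. Lengths are in m, angles in rad, forces in N, time in s.
With the tool pointing down it reaches from about 0.425 to 0.925 m from the base axis. Payload 6.8 kg.
Tool frame: the origin (TCP) lies on the front face of the gripper's body, between the roots of the fingers; the fingertips stand 73 mm ahead of it and the grasp point (between the pads) lies 54 mm ahead of it (env.nose_length is the distance from the TCP to the fingertips, in m); z points along the fingers, y is the direction in which the jaws open and shut (so a half turn about z gives the same grasp; the last joint's range is limited). The gripper opens to 85 mm and grips with 20 to 120 N. Pads are 22 mm wide; open, the fingers measure 114 mm over their backs; the gripper's body (76 mm by 85 mm) begins 54 mm behind the grasp point. The pads swing forward as they close: fully open they stand 13 mm farther back than shut.
Start: joints at [-0.108, 0.477, 0.022, 1.555, -0.011, 1.109, -0.083], TCP at [0.675, 0, 0.304] pointing down, gripper open.
Joint ranges: [-2.96, 2.96], [-0.34, 2.1], [-1.41, 1.46], [0.24, 2.44], [-1.37, 4.51], [0.17, 1.92], [-2.96, 2.96]. Speed limits (rad/s): [2.39, 2.39, 3.14, 3.14, 3.14, 3.14, 3.14].

INTERFACE

Orientations are given as a unit quaternion [w, x, y, z].
In Python, from cell import env, kin, camera, calibration, job gives the robot as it stands. The module is installed in compiled form; this text tells all that it offers. Calls block until the motion is done:
- env.reach(position, orientation): joint-space move of the TCP to a pose.
- env.movel(position, velocity=0.15, rot=None, stop_force=None): straight line of the TCP; rot=None keeps the orientation; velocity is the mean speed in m/s. With stop_force (N) it stops when the force on the tool has changed by that much, and returns True; else False.
- env.goto_joints(angles): joint-space move.
- env.grip(opening, f_grip=None): finger opening in m; f_grip is the grip in N (None keeps the last); returns when the fingers have stopped.
- env.dwell(seconds).
- kin.inverse_kinematics(position, orientation): joint angles nearest the present ones, or None.
- env.get_state(): the state.
- camera(name): name is "scene" or "side" or "wrist"; returns (picture, depth): 400x640x3 uint8, blue, green, red; 400x640 float32, m along the optical axis (not along the pixel's ray), 0 where there is no reading.
- calibration(name): a dict with "fx", "fy", "cx", "cy" (pixels), "rvec" (rotation vector, rad) and "tvec" (3), from world to camera coordinates, as OpenCV has them. Camera axes: x right, y down, z forward; pixel columns grow to the right and rows downward; lengths in m; the calibration is good to about 2 mm. A picture is of the moment at which its call begins: read the wrist's pose just before it. calibration takes no time and is no camera call; for the wrist camera it gives the pose at the moment of the call.
A pose or a line that the arm cannot do raises env.PlanningError and nothing moves.
- job.job_done(): hands the job in, once; it reports no verdict.
The state is a dict: "time": time; "qpos": joint angles; "joint_velocities": joint speeds; "joint_torque": joint torques, N m; "tcp_pos": TCP position; "orientation": TCP orientation; "force": force on the tool from outside, world axes, zero at the start; "torque": the same for the moment, N m; "opening": finger opening in m.
Only numpy, scipy, OpenCV 4.12 (cv2) and the standard library are available. Lean on these libraries where they do the work, as an engineer would, in place of code of your own. Each camera call takes 0.05 s, during which the arm holds its last target.

## Working session

There is one attempt and no reset: what is moved stays moved. The work goes in short steps, each a Python script; the robot and the scene stay as the last script left them, time stands still between calls to the robot, and variables do not carry over. Pictures are saved under pics/ and viewed, and the job is handed in when it is done.

```bash
mkdir -p pics; ls; python3 - <<'E'
from cell import env,kin,camera,calibration,job
import cv2,numpy as np
for n in ("scene","side","wrist"):
    c=calibration(n); p,d=camera(n)
    cv2.imwrite(f"pics/{n}0.png",p); np.savez(f"{n}0.npz",p=p,d=d,**c)
    print(n,c)
s=env.get_state();print(s)
E
```

```text
pics
scene {'fx': 407.0998357037962, 'fy': 407.0998357037962, 'cx': 318.5459349577302, 'cy': 200.01849265056316, 'rvec': array([ 1.7018216 ,  1.90688115, -0.76174972]), 'tvec': array([ 0.13143852, -0.32026943,  1.71336473])}
side {'fx': 399.2072518401227, 'fy': 399.2072518401227, 'cx': 310.9708305922021, 'cy': 197.66681116082498, 'rvec': array([ 0.58909092, -2.78958955,  1.00327778]), 'tvec': array([0.45944195, 0.27449308, 0.85845902])}
wrist {'fx': 344.83442929585004, 'fy': 344.83442929585004, 'cx': 317.63809778574887, 'cy': 196.24750550145995, 'rvec': array([-2.82174170e+00,  8.61717598e-04,  2.54497982e-03]), 'tvec': array([-0.67497342, -0.04161294,  0.38134637])}
{'time': 0.15, 'qpos': array([-0.10809474,  0.477611  ,  0.02236467,  1.55620614, -0.01147831,
        1.1092768 , -0.08308031]), 'joint_velocities': array([-2.14807012e-03, -2.71724464e-03,  9.63319995e-06, -4.66614809e-03,
        1.66811988e-03,  1.26671813e-03, -1.11387887e-03]), 'joint_torque': array([ 1.55385478e-03, -5.96924365e+01,  1.60940632e+00, -2.81490952e+01,
        1.26662746e-02,  6.56643446e-03,  5.58682734e-05]), 'tcp_pos': array([ 6.74657198e-01, -1.69909470e-05,  3.03156505e-01]), 'orientation': array([-4.39935683e-04,  7.07097395e-01,  7.07115834e-01, -5.26915301e-04]), 'force': array([ 0.22981798, -0.5496261 , -0.37289257]), 'torque': array([ 0.00452956, -0.01298568, -0.04993868]), 'opening': 0.08528721662913201}
```

View pics/scene0.png

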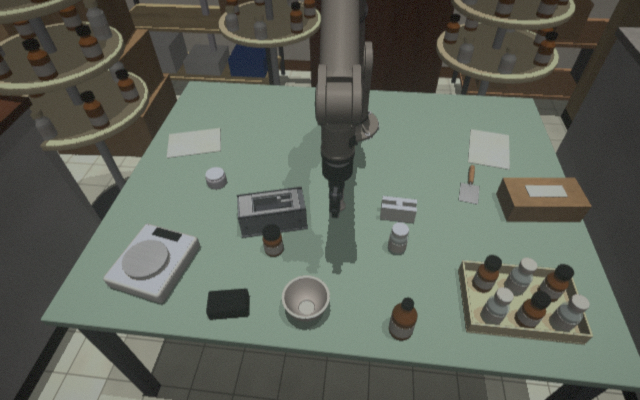

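View pics/side0.png

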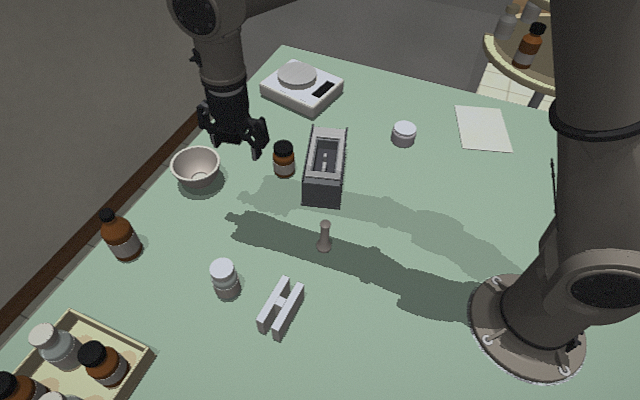

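View pics/wrist0.png

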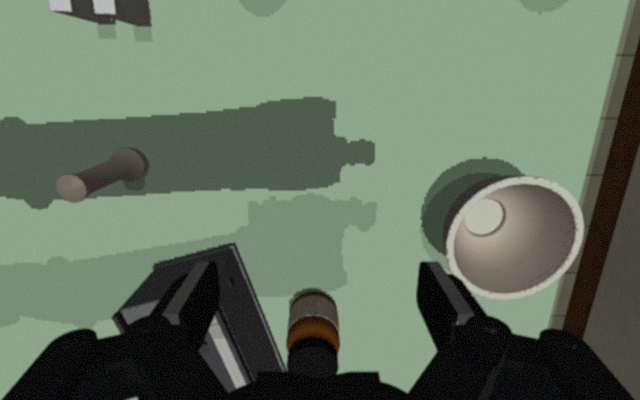

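```bash
cat > h.py <<'E'
import numpy as np,cv2
def cam(name):
    z=np.load(name+'.npz'); return z
def unproj(z,u,v,Z=None,d=None):
    R,_=cv2.Rodrigues(z['rvec']); t=z['tvec']
    ray=np.array([(u-z['cx'])/z['fx'],(v-z['cy'])/z['fy'],1.0])
    C=-R.T@t; r=R.T@ray
    if Z is not None: return C+r*(Z-C[2])/r[2]
    return C+r*d
def proj(z,P):
    q,_=cv2.projectPoints(np.float64(P).reshape(-1,1,3),z['rvec'],z['tvec'],np.array([[z['fx'],0,z['cx']],[0,z['fy'],z['cy']],[0,0,1.]]),None)
    return q[:,0]
def cloud(z):
    R,_=cv2.Rodrigues(z['rvec']); t=z['tvec']; d=z['d']
    v,u=np.mgrid[:d.shape[0],:d.shape[1]]
    r=np.stack([(u-z['cx'])/z['fx'],(v-z['cy'])/z['fy'],np.ones_like(d)],-1)*d[...,None]
    P=(r-t)@R; P[d==0]=np.nan
    return P
E
python3 - <<'E'
from h import *
z=cam('side0')
R,_=cv2.Rodrigues(z['rvec']);print('side C',-R.T@z['tvec'])
for n,u,v,Z in [('pestletop',325,224,.105),('clear',222,265,.1),('amber',284,146,.095),('tin',404,127,.05),('pl',277,290,.064),('pr c1',315,126,.09),('c2',347,128,.09),('c3',304,180,.09),('c4',341,182,.09)]:
    print(n,unproj(z,u,v,Z=Z), unproj(z,u,v,d=z['d'][v,u]))
z=cam('scene0')
R,_=cv2.Rodrigues(z['rvec']);print('scene C',-R.T@z['tvec'])
for n,u,v,Z in [('clear',400,230,.1),('amber',272,232,.095),('tin',216,174,.05),('pl',399,203,.064)]:
    print(n,unproj(z,u,v,Z=Z), unproj(z,u,v,d=z['d'][v,u]))
z=cam('wrist0')
R,_=cv2.Rodrigues(z['rvec']);print('wrist C',-R.T@z['tvec'],R)
import cv2
p=z=cam('side0')['p']
cv2.imwrite('pics/s_crop.png',np.vstack([cv2.resize(p[120:215,250:410],None,fx=4,fy=4,interpolation=2)[:300],cv2.resize(p[265:340,210:370],None,fx=4,fy=4,interpolation=2)]))
E
```

```text
side C [0.30414944 0.49364378 0.82897176]
pestletop [4.68886528e-01 3.98938656e-04 1.05000000e-01] [ 0.46934646 -0.00097817  0.10297871]
clear [0.62491768 0.18059511 0.1       ] [0.62414618 0.18134805 0.10175329]
amber [ 0.66642877 -0.19698469  0.095     ] [ 0.66597194 -0.19611382  0.09592552]
tin [ 0.40064113 -0.46114204  0.05      ] [ 0.40058292 -0.46056603  0.05046995]
pl [0.50574922 0.16945973 0.064     ] [0.50541588 0.16999576 0.06526488]
pr c1 [ 0.62537704 -0.31094666  0.09      ] [ 6.64242510e-01 -4.08294414e-01  5.91476152e-04]
c2 [ 0.54060231 -0.34067553  0.09      ] [ 0.5690329  -0.44099234  0.00114759]
c3 [ 0.5704935  -0.11253164  0.09      ] [ 0.56977358 -0.11089318  0.0919974 ]
c4 [ 0.48432126 -0.14439698  0.09      ] [ 0.48220035 -0.13688621  0.09869889]
scene C [1.39998529 0.05550218 1.0451928 ]
clear [0.63147591 0.18731645 0.1       ] [0.6288966  0.18775885 0.0968277 ]
amber [ 0.67519993 -0.18819897  0.095     ] [ 0.67506568 -0.18824411  0.094824  ]
tin [ 0.40469417 -0.44987214  0.05      ] [ 0.40437559 -0.4500339   0.04968145]
pl [0.49034429 0.19070273 0.064     ] [0.48932612 0.19085406 0.06290175]
wrist C [0.67566632 0.07980849 0.37396717] [[ 9.99998233e-01 -8.78865596e-04 -1.66207140e-03]
 [-3.11696728e-04 -9.49282513e-01  3.14424257e-01]
 [-1.85411198e-03 -3.14423183e-01 -9.49281109e-01]]
```

View pics/s_crop.png

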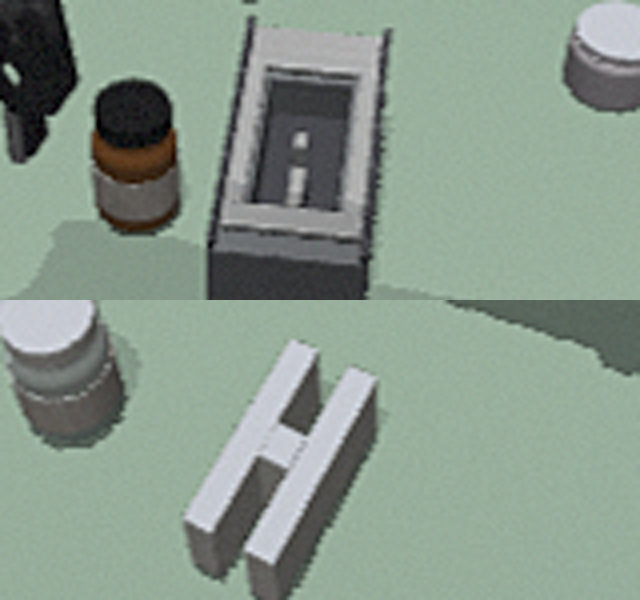

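```bash
cat >> h.py <<'E'
def quat(yaw):
    # tool y along world (cos yaw, sin yaw), tool x along (-sin,cos), z down
    from scipy.spatial.transform import Rotation as Ro
    c,s=np.cos(yaw),np.sin(yaw)
    q=Ro.from_matrix(np.array([[-s,c,0],[c,s,0],[0,0,-1.]])).as_quat()
    return [q[3],q[0],q[1],q[2]]
def snap(name,f):
    from cell import camera,calibration
    c=calibration(name); p,d=camera(name)
    cv2.imwrite(f"pics/{f}.png",p); np.savez(f"{f}.npz",p=p,d=d,**c)
E
python3 - <<'E'
from cell import env
from h import *
print(env.nose_length)
y=np.radians(15.5)
c=np.array([.556,-.227])+.03*np.array([-np.sin(y),np.cos(y)])
env.reach([c[0],c[1],.36],quat(y)); snap('wrist','w1')
y=np.radians(-10)
c=np.array([.50,.18])+.03*np.array([-np.sin(y),np.cos(y)])
env.reach([c[0],c[1],.36],quat(y)); snap('wrist','w2')
print(env.get_state()['time'])
E
```

```text
0.0726
2.725
```

View pics/w1.png

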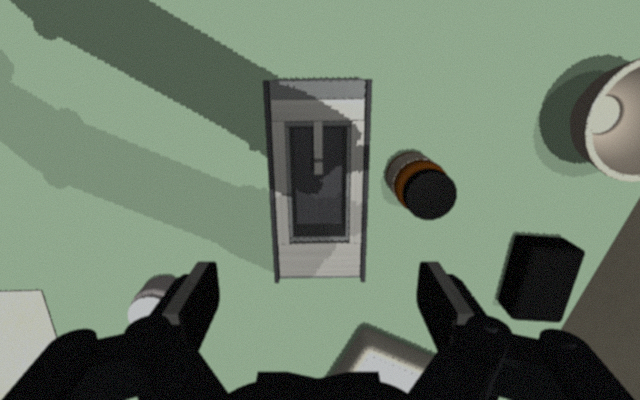

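View pics/w2.png

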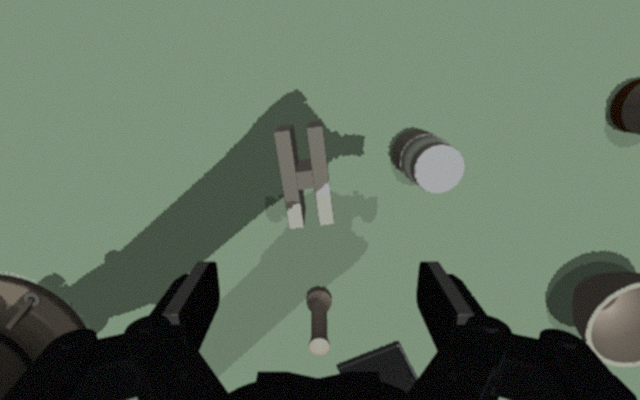

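```bash
python3 - <<'E'
from h import *
z=cam('w1');p=z['p'][70:290,250:390]
cv2.imwrite('pics/w1c.png',cv2.convertScaleAbs(cv2.resize(p[:,:],None,fx=2.7*1,fy=2.7,interpolation=2),alpha=1.8))
z=cam('w2');p=z['p'][110:240,255:355]
cv2.imwrite('pics/w2c.png',cv2.convertScaleAbs(cv2.resize(p,None,fx=4.5,fy=4.5,interpolation=2),alpha=1.6))
E
```

```text
(no output)
```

View pics/w1c.png

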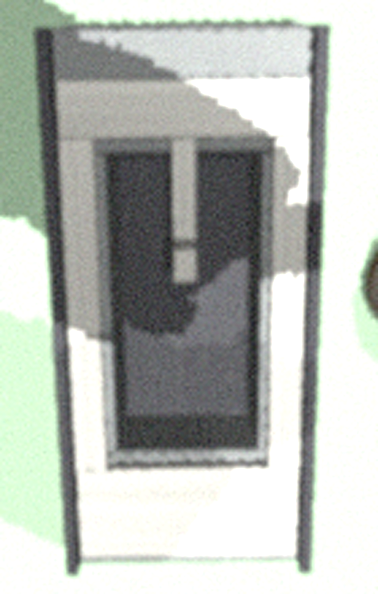

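View pics/w2c.png

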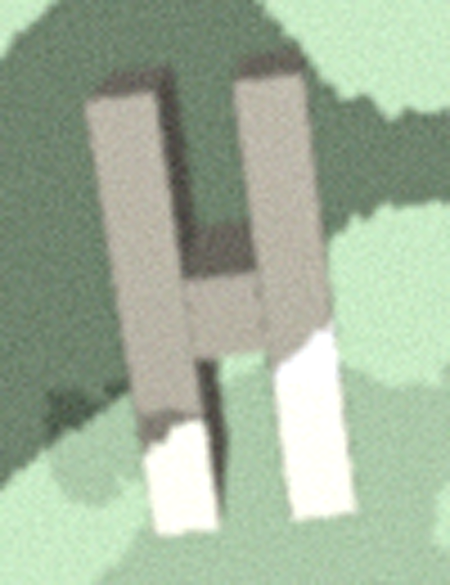

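```bash
cat > fit.py <<'E'
from h import *
from scipy.optimize import least_squares
def fit(z,loc,px,x0,keep=None):
    loc=np.array(loc,float);px=np.array(px,float)
    k=np.zeros(len(loc)) if keep is None else np.array(keep)
    def W(p):
        c,s=np.cos(p[2]),np.sin(p[2]); y=loc[:,1]+k*p[3]
        return np.c_[p[0]+c*loc[:,0]-s*y,p[1]+s*loc[:,0]+c*y,loc[:,2]]
    r=least_squares(lambda p:(proj(z,W(p))-px).ravel(),x0,x_scale=.01)
    return r.x,r.fun.reshape(-1,2).round(1)
E
python3 - <<'E'
from fit import *
z=cam('w1')
px=np.array([(36,28),(328,27),(310,572),(68,573),(105,153),(264,153),(257,450),(118,450),(95,140),(274,140),(184,284)])/2.7+[250,70]
loc=[(-.052,.108,.099),(.052,.108,.099),(.052,-.108,.099),(-.052,-.108,.099),(-.0285,.0585,.09),(.0285,.0585,.09),(.0285,-.0585,.09),(-.0285,-.0585,.09),(-.032,.062,.096),(.032,.062,.096)]
k=[0]*8+[1,1]
p,r=fit(z,loc,px[:10],[.556,-.227,.27,0],k);print(p,np.degrees(p[2]));print(r.tolist())
# tab end
t=unproj(z,*px[10],Z=.114)
d=t[:2]-p[:2];c,s=np.cos(p[2]),np.sin(p[2]);print('tab rel',c*d[0]+s*d[1],-s*d[0]+c*d[1])
t=unproj(z,*(np.array([184,245])/2.7+[250,70]),Z=.114)
d=t[:2]-p[:2];print('tab back',c*d[0]+s*d[1],-s*d[0]+c*d[1])
np.save('press.npy',p)
z=cam('w2')
px=np.array([(86,100),(304,74),(356,512),(155,535),(156,92),(236,80),(290,519),(219,530)])/4.5+[255,110]
loc=[(-.026,.056,.064),(.026,.056,.064),(.026,-.056,.064),(-.026,-.056,.064),(-.009,.056,.064),(.009,.056,.064),(.009,-.056,.064),(-.009,-.056,.064)]
p,r=fit(z,loc,px,[.5,.18,-.17]);print(p,np.degrees(p[2]));print(r.tolist())
np.save('pl.npy',p)
d=z['d'];print('top z',unproj(z,290,170,d=d[170,290]),unproj(z,325,170,d=d[170,325]))
E
```

```text
[ 0.55668213 -0.21811951  0.2814967   0.00458734] 16.128572630646975
[[-2.8, -3.9], [3.5, -4.8], [2.1, 0.6], [-2.4, 1.1], [0.3, 3.3], [-0.4, 2.6], [0.4, 1.7], [-0.6, 2.2], [-0.5, 0.4], [0.3, -0.3]]
tab rel -0.0005586892772180604 0.01880819653403787
tab back -0.0004182519899470303 0.032756977758790946Traceback (most recent call last):
  File "<stdin>", line 16, in <module>
  File "fit.py", line 9, in fit
    r=least_squares(lambda p:(proj(z,W(p))-px).ravel(),x0,x_scale=.01)
    return func(*args, **kwargs)
    vector_fun = VectorFunction(
        fun_wrapped,
    ...<6 lines>...
        workers=workers
    )
    self._update_fun()
    ~~~~~~~~~~~~~~~~^^
    self.f = self.fun_wrapped(xp_copy(self.x))
             ~~~~~~~~~~~~~~~~^^^^^^^^^^^^^^^^^
    return np.atleast_1d(self.fun(x))
                         ~~~~~~~~^^^
    return self.f(x, *self.args, **self.kwargs)
           ~~~~~~^^^^^^^^^^^^^^^^^^^^^^^^^^^^^^
  File "fit.py", line 9, in <lambda>
    r=least_squares(lambda p:(proj(z,W(p))-px).ravel(),x0,x_scale=.01)
                                     ~^^^
  File "fit.py", line 7, in W
    c,s=np.cos(p[2]),np.sin(p[2]); y=loc[:,1]+k*p[3]
                                                ~^^^
IndexError: index 3 is out of bounds for axis 0 with size 3
```

```bash
sed -i 's/k\*p\[3\]/(k*p[3] if len(p)>3 else 0)/' fit.py; python3 - <<'E'
from fit import *
z=cam('w1')
px=np.array([(105,153),(264,153),(257,450),(118,450),(95,140),(274,140),(267,467),(106,467),(184,284)])/2.7+[250,70]
loc=[(-.0285,.0585,.09),(.0285,.0585,.09),(.0285,-.0585,.09),(-.0285,-.0585,.09),(-.032,.062,.096),(.032,.062,.096),(.032,-.066,.096),(-.032,-.066,.096)]
k=[0]*4+[1]*4
p,r=fit(z,loc,px[:8],[.556,-.227,.27,0],k);print(p,np.degrees(p[2]));print(r.tolist())
def rel(u,Z):
    t=unproj(z,*(np.array(u)/2.7+[250,70]),Z=Z)
    d=t[:2]-p[:2];c,s=np.cos(p[2]),np.sin(p[2]);return np.round([c*d[0]+s*d[1],-s*d[0]+c*d[1]],4)
print('tab',rel((184,284),.114),rel((184,245),.114))
for u in [(36,28),(328,27),(310,572),(68,573)]: print(rel(u,.099))
print('pressend',rel((55,28),.09),rel((315,28),.09))
np.save('press.npy',p)
z=cam('w2')
px=np.array([(86,100),(304,74),(356,512),(155,535),(156,92),(236,80),(290,519),(219,530)])/4.5+[255,110]
loc=[(-.026,.056,.064),(.026,.056,.064),(.026,-.056,.064),(-.026,-.056,.064),(-.009,.056,.064),(.009,.056,.064),(.009,-.056,.064),(-.009,-.056,.064)]
q,r=fit(z,loc,px,[.5,.18,-.17]);print(q,np.degrees(q[2]));print(r.tolist())
np.save('pl.npy',q)
d=z['d'];print('top z',unproj(z,290,170,d=d[170,290]),unproj(z,325,170,d=d[170,325]))
# verify with side cam
z=cam('side0')
c,s=np.cos(q[2]),np.sin(q[2])
L=np.array(loc);P=np.c_[q[0]+c*L[:,0]-s*L[:,1],q[1]+s*L[:,0]+c*L[:,1],L[:,2]]
print('side plunger',proj(z,P).round(1).tolist())
c,s=np.cos(p[2]),np.sin(p[2])
L=np.array([(-.0285,.0585,.09),(.0285,.0585,.09),(.0285,-.0585,.09),(-.0285,-.0585,.09)]);P=np.c_[p[0]+c*L[:,0]-s*L[:,1],p[1]+s*L[:,0]+c*L[:,1],L[:,2]]
print('side well',proj(z,P).round(1).tolist())
E
```

```text
[ 0.55593448 -0.21562091  0.27801608  0.00220767] 15.929148043600138
[[0.3, 0.4], [-0.1, 0.0], [0.3, -0.5], [-0.9, -0.1], [-0.3, 0.0], [0.5, -0.5], [0.2, 0.1], [0.0, 0.5]]
tab [-0.0006  0.0162] [-0.0005  0.0301]
[-0.05    0.1019]
[0.0486 0.1015]
[ 0.0501 -0.1096]
[-0.0488 -0.1094]
pressend [-0.0448  0.1019] [0.0455 0.1012]
[ 0.48943927  0.18827969 -0.05689068] -3.259595734045743
[[-0.1, -0.1], [0.4, -0.3], [-0.0, 0.2], [-0.1, 0.1], [0.2, -0.2], [-0.6, 0.4], [-0.0, 0.3], [0.3, -0.4]]
top z [0.47517439 0.2026287  0.06473905] [0.5127533  0.1958885  0.06462961]
side plunger [[277.5, 330.5], [254.6, 318.7], [282.4, 273.7], [303.9, 283.9], [269.9, 326.6], [262.0, 322.5], [289.3, 277.0], [296.8, 280.5]]
side well [[333.8, 172.4], [311.4, 170.0], [317.0, 139.0], [337.9, 141.1]]
```

```bash
python3 - <<'E'
from cell import env
from h import *
q=np.load('pl.npy')
env.grip(.075)
env.reach([q[0],q[1],.20],quat(q[2]))
env.movel([q[0],q[1],.112],.1,stop_force=8)
snap('wrist','w3')
print(env.grip(.045,f_grip=40)); s=env.get_state(); print(s['opening'],s['tcp_pos'],s['force'],s['time'])
snap('wrist','w4');snap('side','s4')
E
```

```text
False
0.05129379568575544 [0.48941758 0.18838319 0.11260579] [-2.73758879 -0.71087679  5.40728619] 5.1
```

View pics/w4.png

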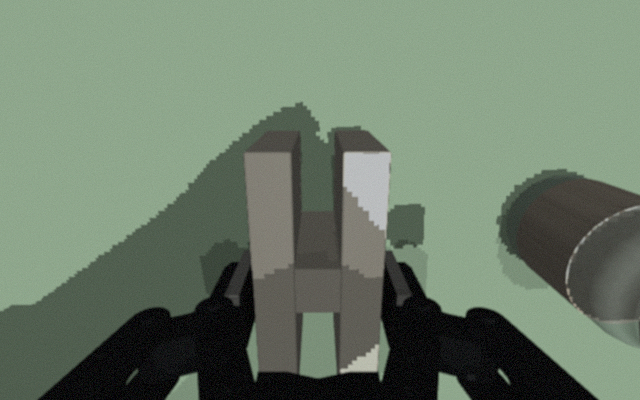

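View pics/s4.png

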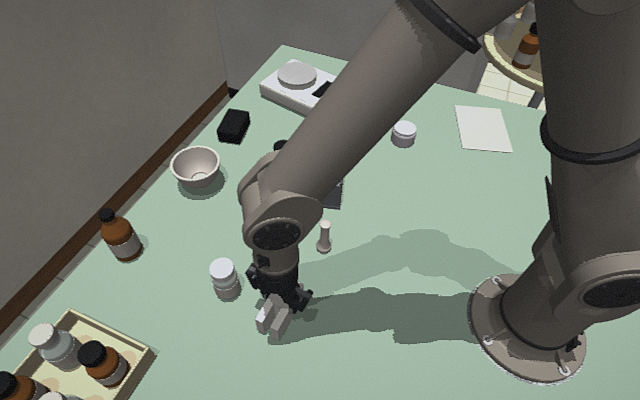

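```bash
python3 - <<'E'
from cell import env
from h import *
z=cam('w4');q=np.load('pl.npy')
print('end',unproj(z,268,153,Z=.064),unproj(z,366,153,Z=.064),'web',unproj(z,320,268,Z=.064),unproj(z,320,311,Z=.064),'bot ends',unproj(z,274,132,Z=0.006))
p=np.load('press.npy')
c0=env.get_state()['tcp_pos']
env.movel([c0[0],c0[1],.27],.2)
env.reach([p[0],p[1],.27],quat(p[2]))
s=env.get_state(); print(s['opening'],s['tcp_pos'],s['orientation'],quat(p[2]),s['force'],s['time'])
snap('wrist','w5');snap('side','s5');snap('scene','c5')
a=cam('s5')['p'][60:260,200:400];b=cam('c5')['p'][130:280,200:360]
cv2.imwrite('pics/s5c.png',cv2.resize(a,None,fx=3,fy=3,interpolation=2));cv2.imwrite('pics/c5c.png',cv2.resize(b,None,fx=4,fy=4,interpolation=2))
E
```

```text
end [0.47621957 0.24550874 0.064     ] [0.51053192 0.24352499 0.064     ] web [0.4918933  0.19890181 0.064     ] [0.49078529 0.17896609 0.064     ] bot ends [0.47132857 0.24519685 0.006     ]
0.051068740225749996 [ 0.55635292 -0.21381637  0.26964179] [-4.72522197e-04  6.01470460e-01  7.98894817e-01  3.66418363e-04] [np.float64(0.0), np.float64(0.6023087043893792), np.float64(0.7982632552089489), np.float64(0.0)] [ 1.99006079e-03  2.12451447e-01 -3.38364737e+00] 7.6583
```

View pics/w5.png

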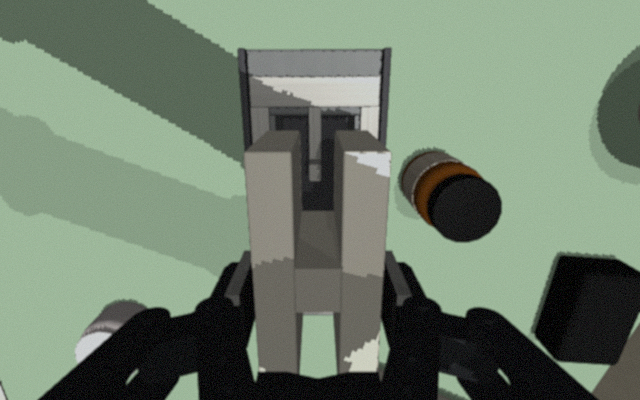

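View pics/s5c.png

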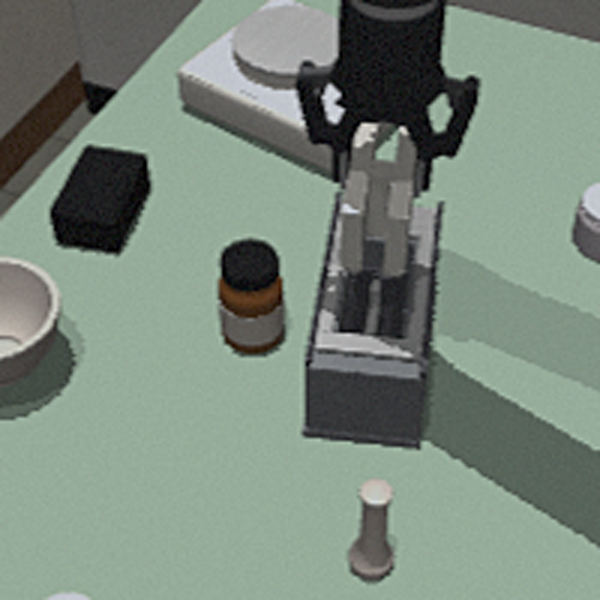

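View pics/c5c.png

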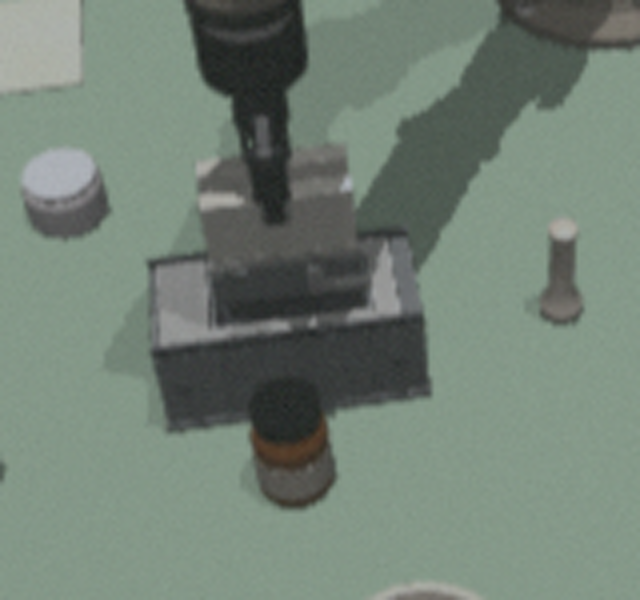

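```bash
python3 - <<'E'
from h import *
p=cam('w5')['p'][40:220,230:400]
cv2.imwrite('pics/w5c.png',cv2.convertScaleAbs(cv2.resize(p,None,fx=4,fy=4,interpolation=2)[:600],alpha=1.5))
E
```

```text
(no output)
```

View pics/w5c.png

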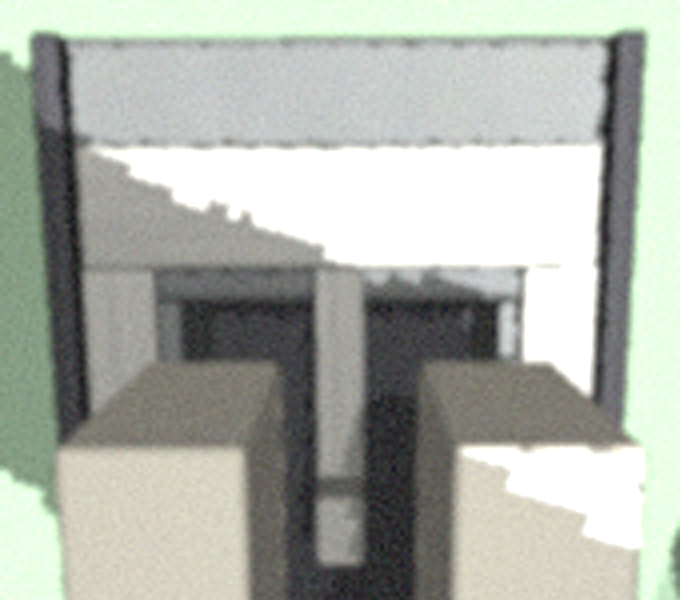

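```bash
python3 - <<'E'
from fit import *
z=cam('w5');f=lambda a:np.array(a)/4+[230,40]
zt=.2211
pl,r=fit(z,[(-.026,.056,zt),(.026,.056,zt),(-.009,.056,zt),(.009,.056,zt),(-.009,.01,zt),(.009,.01,zt),(-.009,-.01,zt),(.009,-.01,zt)],list(f([(58,446),(641,446),(247,446),(455,446)]))+[(295,268),(341,268),(297,311),(340,311)],[.556,-.214,.278])
print('pl',pl,r.tolist())
pr,r=fit(z,[(-.0285,.0585,.09),(.0285,.0585,.09),(-.032,.062,.096),(.032,.062,.096),(0,.016,.114)],f([(182,301),(499,300),(157,268),(524,268),(340,565)]),[.556,-.216,.278,0],[0,0,1,1,1])
print('pr',pr,r.tolist())
d=pl[:2]-pr[:2];c,s=np.cos(pr[2]),np.sin(pr[2]);print('pl in press',c*d[0]+s*d[1],-s*d[0]+c*d[1],pl[2]-pr[2])
from cell import env
s=env.get_state();print(s['tcp_pos'],s['qpos'],s['joint_velocities'])
E
```

```text
pl [ 0.55706956 -0.2130947   0.28326458] [[-1.1, 0.4], [1.6, -0.2], [0.2, 0.2], [-0.4, 0.0], [0.1, -0.1], [0.0, -0.3], [-0.7, 0.0], [0.2, -0.1]]
pr [ 0.55555059 -0.21509709  0.27997684  0.00187915] [[-0.5, -0.1], [0.5, 0.1], [-0.6, 1.0], [0.5, 0.9], [0.1, -1.9]]
pl in press 0.0020131547550019746 0.0015046727504422156 0.0032877437624315164
[ 0.55639062 -0.21401055  0.26995887] [ 0.28810347  0.38274741 -0.03244075  1.78344231  0.0139068   0.97569753
  0.53062148] [ 0.00217422 -0.003261    0.00579859 -0.00297522  0.00279189 -0.00187755
 -0.00015629]
```

```bash
python3 - <<'E'
from cell import env
from h import *
T=np.array([.5549,-.2160]);cmd=T.copy()
Q=quat(.2795)
env.movel([*cmd,.222],.1,rot=Q)
for i in range(2):
    env.dwell(.2); a=env.get_state()['tcp_pos']; print(a); cmd+=T-a[:2]; env.movel([*cmd,.222],.05,rot=Q)
s=env.get_state();print(cmd,s['tcp_pos'],s['orientation'],Q,s['force'],s['time']); np.save('cmd.npy',cmd)
snap('wrist','w6')
p=cam('w6')['p'][40:220,230:400]
cv2.imwrite('pics/w6c.png',cv2.convertScaleAbs(cv2.resize(p,None,fx=4,fy=4,interpolation=2)[:600],alpha=1.5))
E
```

```text
[ 0.55534725 -0.21613536  0.22281572]
[ 0.55445471 -0.21587066  0.22201433]
[ 0.55489804 -0.21599398] [ 0.55495344 -0.21597249  0.22197014] [-8.67440046e-06  6.01686897e-01  7.98732044e-01  1.09981397e-05] [np.float64(0.0), np.float64(0.6017162594111426), np.float64(0.7987099242905791), np.float64(0.0)] [-0.87746282 -0.20033822 -4.25961659] 9.3417
```

View pics/w6c.png

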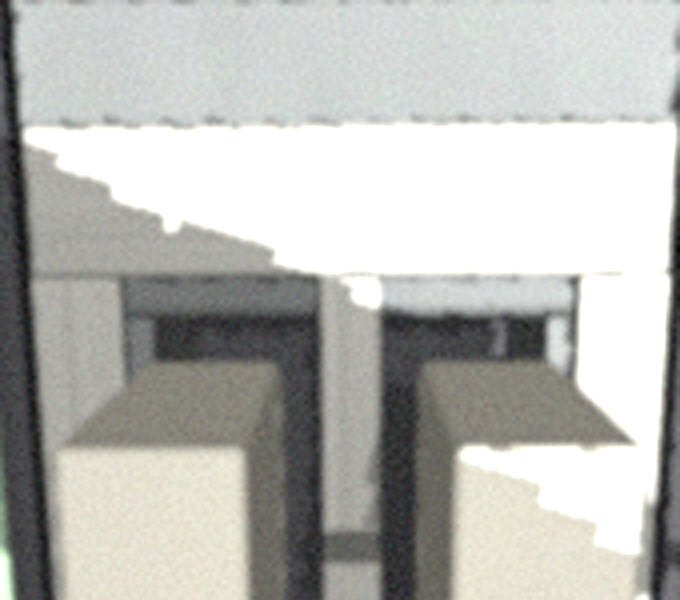

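```bash
python3 - <<'E'
from h import *
z=cam('w6');zt=.222-.0486
y=.2795;n=np.array([-np.sin(y),np.cos(y)])
g=lambda u,v,Z:(unproj(z,u/4+230,v/4+40,Z=Z)[:2]@n)
a=g(350,446,zt);b=g(350,316,.09);print('plunger end -> well edge (want .0025):',b-a, 'bottom end',g(350,364,zt-.058)-a)
E
```

```text
plunger end -> well edge (want .0025): 0.002851771893652988 bottom end -0.0006241192089016523
```

```bash
python3 - <<'E'
from cell import env
from h import *
cmd=np.load('cmd.npy');Q=quat(.2795)
r=env.movel([*cmd,.1730],.06,rot=Q,stop_force=6)
s=env.get_state();print(r,s['tcp_pos'],s['force'],s['time'])
snap('wrist','w7');snap('scene','c7')
E
```

```text
False [ 0.55528792 -0.21614111  0.17338989] [-0.3368097   0.13714827 -3.79793291] 10.3583
```

View pics/w7.png

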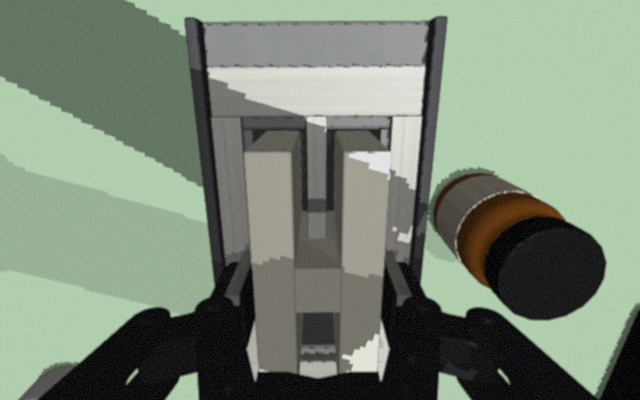

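```bash
python3 - <<'E'
from cell import env
from h import *
cmd=np.load('cmd.npy');Q=quat(.2795)
env.grip(.066); env.dwell(.2)
env.movel([*cmd,.26],.12,rot=Q)
env.grip(.006,f_grip=40)
# back off -y for view
n=np.array([-np.sin(.2795),np.cos(.2795)])
env.reach([*(cmd+.02*n),.30],Q)
s=env.get_state();print(s['opening'],s['tcp_pos'],s['force'],s['time'])
snap('wrist','w8');snap('side','s8')
a=cam('s8')['p'][40:220,220:400];cv2.imwrite('pics/s8c.png',cv2.resize(a,None,fx=3.3,fy=3.3,interpolation=2))
E
```

```text
0.005731598419108918 [ 0.55029363 -0.19619047  0.30182057] [-0.65207591 -0.88808404 -0.45031095] 12.7333
```

View pics/w8.png

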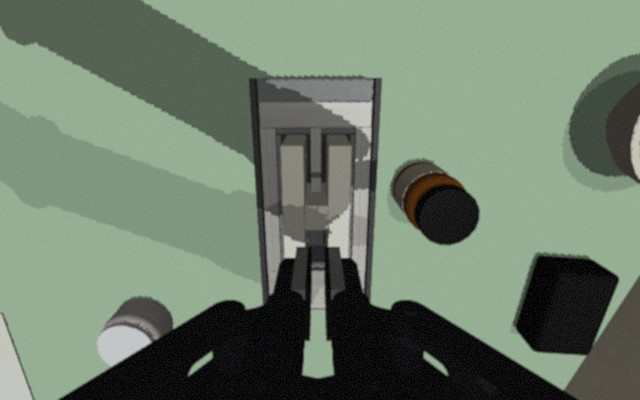

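View pics/s8c.png

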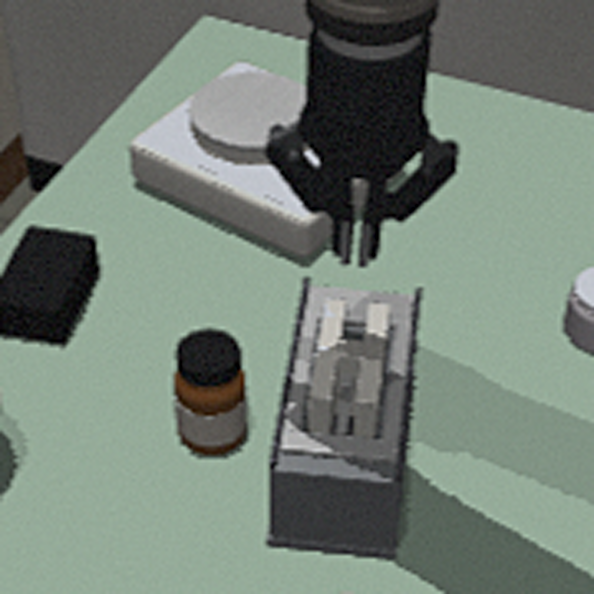

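```bash
python3 - <<'E'
from cell import env
from h import *
T=np.array([.5549,-.2160]);Q=quat(.2795);n=np.array([-np.sin(.2795),np.cos(.2795)])
env.grip(.002)
cmd=T.copy()
env.reach([*cmd,.215],Q);env.dwell(.2)
a=env.get_state()['tcp_pos'];print(a)
r=env.movel([*cmd,.1546],.05,rot=Q,stop_force=25); env.dwell(.3)
s=env.get_state();print(r,s['opening'],s['tcp_pos'],s['force'],s['time'])
print('rel y',(s['tcp_pos'][:2]-T)@n)
snap('wrist','w9');snap('side','s9');snap('scene','c9')
a=cam('s9')['p'][80:220,250:400];b=cam('w9')['p'][0:300,170:470]
cv2.imwrite('pics/s9c.png',np.hstack([cv2.resize(a,(428,400),interpolation=2),cv2.resize(b,(370,400))]))
E
```

```text
[ 0.5561742  -0.21582694  0.21726915]
False 0.0018760684974783392 [ 0.55511547 -0.21607712  0.15489343] [-1.54767084  0.61984439 10.76353612] 15.35
rel y -0.00013357054327611996
```

View pics/s9c.png

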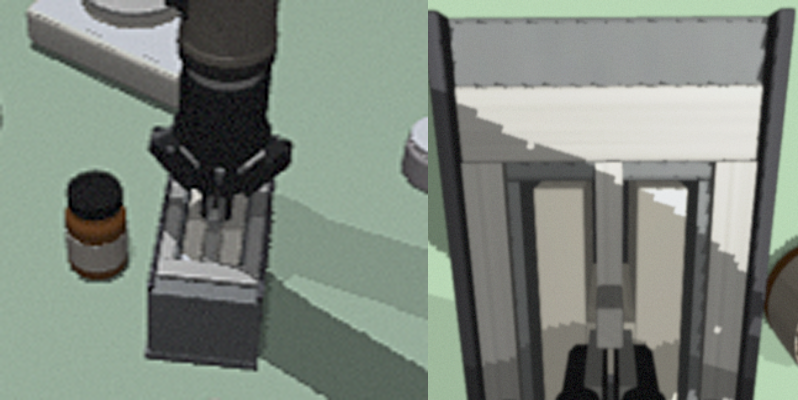

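```bash
python3 - <<'E'
from cell import env
from h import *
T=np.array([.5549,-.2160]);Q=quat(.2795);n=np.array([-np.sin(.2795),np.cos(.2795)])
c=T+.046*n
r=env.movel([*c,.1546],.04,rot=Q,stop_force=14); env.dwell(.2)
s=env.get_state();print(r,s['tcp_pos'],s['force'],s['time'])
d=s['tcp_pos'][:2]-T
print('rel y',d@n,'fy',s['force'][:2]@n)
snap('wrist','w10');snap('side','s10')
a=cam('s10')['p'][80:220,250:400];b=cam('w10')['p'][0:300,170:470]
cv2.imwrite('pics/s10c.png',np.hstack([cv2.resize(a,(428,400),interpolation=2),cv2.resize(b,(370,400))]))
E
```

```text
False [ 0.54362028 -0.17453505  0.15562728] [ 1.4567967  -6.91444461  8.7763065 ] 17.0
rel y 0.042967628291556245 fy -7.048013102489509
```

View pics/s10c.png

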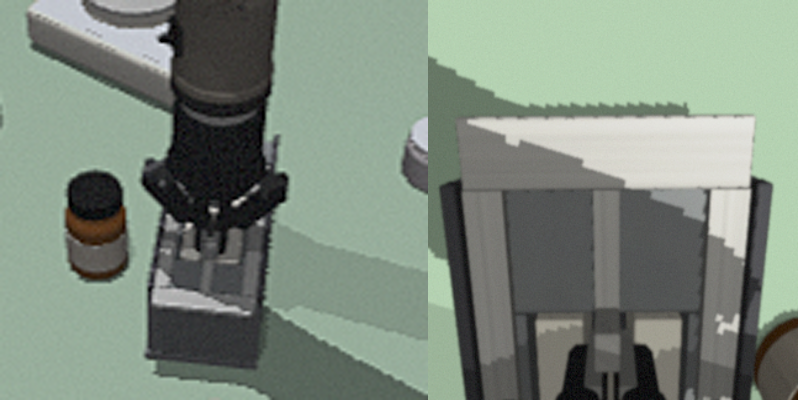

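```bash
python3 - <<'E'
from h import *
T=np.array([.5549,-.2160]);n=np.array([-np.sin(.2795),np.cos(.2795)])
def g(f,v,Z): return (unproj(cam(f),318,v,Z=Z)[:2]-T)@n
print('w9 window edge',g('w9',161*.75,.096),'w10',g('w10',188*.75,.096),'well edge w9',g('w9',180*.75,.09),'w10',g('w10',313*.75,.09), 'keeper outer',g('w9',85*.75,.096),g('w10',116*.75,.096))
E
```

```text
w9 window edge 0.06583684244430868 w10 0.10112008621607955 well edge w9 0.0597224453736848 w10 0.05948865040730943 keeper outer 0.08553858729193925 0.12058180599152649
```

```bash
python3 - <<'E'
from cell import env
from h import *
T=np.array([.5549,-.2160]);Q=quat(.2795);n=np.array([-np.sin(.2795),np.cos(.2795)])
c=T+.049*n
r=env.movel([*c,.1546],.03,rot=Q,stop_force=15); env.dwell(.1)
s=env.get_state();print(r,(s['tcp_pos'][:2]-T)@n,s['force'][:2]@n,s['force'],s['tcp_pos'])
c=T+.0405*n
env.movel([*c,.1546],.03,rot=Q)
env.movel([*c,.25],.08,rot=Q)
env.reach([*(T+.03*n),.33],Q);env.dwell(.3)
s=env.get_state();print(s['force'],s['time'])
snap('wrist','w11');snap('side','s11')
a=cam('s11')['p'][80:220,250:400];b=cam('w11')['p'][0:300,170:470]
cv2.imwrite('pics/s11c.png',np.hstack([cv2.resize(a,(400,400),interpolation=2),cv2.resize(b,(400,400),interpolation=2)]))
E
```

```text
False 0.043500726855071364 -12.858313196352277 [  3.85807087 -12.27012835   5.645102  ] [ 0.54337478 -0.1740509   0.15571563]
[1.07493172 0.15509346 0.47093961] 19.9417
```

View pics/s11c.png

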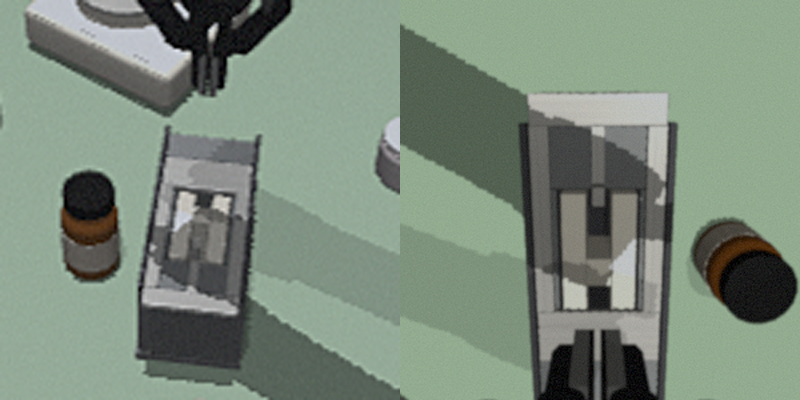

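```bash
python3 - <<'E'
from h import *
z=cam('w11');P=cloud(z);p=np.array([.5549,-.2160]);y=.2795
R=np.array([[np.cos(y),np.sin(y)],[-np.sin(y),np.cos(y)]])
L=(P[...,:2]-p)@R.T
for nm,(x,yy) in {'L+':(-.017,.045),'R+':(.017,.045),'L-':(-.017,-.015),'R-':(.017,-.015),'press':(.02,.075),'keeperside':(.037,.04)}.items():
    m=(abs(L[...,0]-x)<.005)&(abs(L[...,1]-yy)<.006); print(nm,np.nanmedian(P[m][:,2]),m.sum())
g=lambda v,Z:(unproj(z,318,v,Z=Z)[:2]-p)@R[1]
print('keeper edge -y (-.028 at full)',g(310*.75,.096),'window+y',g(125*.75,.096),'plunger+y end',g(192*.75,.09),'well',g(188*.75,.09))
E
```

```text
L+ 0.3323702814505647 2172
R+ 0.33233988451921587 2385
L- 0.0913835301901485 113
R- 0.09142546273107932 114
press 0.09115535256446528 165
keeperside 0.32640176540252375 3264
keeper edge -y (-.028 at full) -0.026981486510039128 window+y 0.10088791318809623 plunger+y end 0.05729218425743465 well 0.059995551771792235
```

```bash
python3 - <<'E'
from h import *
z=cam('w11');P=cloud(z);p=np.array([.5549,-.2160]);y=.2795
R=np.array([[np.cos(y),np.sin(y)],[-np.sin(y),np.cos(y)]])
L=(P[...,:2]-p)@R.T
for nm,(x,yy) in {'L+':(-.017,.045),'R+':(.017,.045),'L-':(-.017,-.018),'R-':(.017,-.018),'keeperside':(.037,.04)}.items():
    m=(abs(L[...,0]-x)<.005)&(abs(L[...,1]-yy)<.006)&(P[...,2]<.2); print(nm,np.nanmedian(P[m][:,2]),m.sum())
from cell import job
job.job_done()
E
```

```text
L+ 0.09135439305858217 141
R+ 0.09141596506068556 143
L- 0.0913491238798747 114
R- 0.09144166913727726 116
keeperside 0.09710339348634014 156
the job is handed in; nothing more can be done
```

The plunger is back upright in the well, pushed down and trapped under the keeper. I let go, raised the arm clear and handed the job in at about 20 s; no verdict was reported.

**How it went:** I gripped the plunger across its 52 mm sides and lowered it in with one gap over the tab. With the gripper nearly shut, I then pressed the plunger down with about 11 N. From there I slid the fingertips to +y against the tab until the keeper met its stop; nearly doubling the force to about 13 N gave only 0.5 mm more.

**Last checks (wrist camera, before hand-in):**
- **Plunger height:** its top was level within 0.1 mm at four places. It read 91.4 mm where the press top (known 90 mm) read 91.2 mm, so it sits at the keeper's underside.
- **Keeper:** the window edges read y = −27 mm and +101 mm, against −28 mm and +100 mm for fully closed.
- **Clearance:** the fingers were well clear of everything.
- **Bystanders:** nothing looked disturbed in the views I took. In the last pictures only the amber jar was fully in view, standing upright, and I did not measure any of the four again at the end.

**Disagreement:** over the well, the wrist view showed the plunger about 2 mm (x) and 1.5 mm (y) off the press centre I had measured. About half of that was arm settling error. I corrected it before lowering, and the plunger went in without triggering the 6 N stop.

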